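# Trap the pipe offcut under the sprung bail and latch it

### The job

Lay the red pipe offcut in the two saddles of the blue holder, roughly centred so that both ends stick out alike. Then pull the sprung bail over the pipe, down to its stop against its spring, and while holding it down slide it fully sideways so that its end goes under the yellow keeper; only then let go, so that the bail stays latched. Leave the blue tin and the tape measure where they are.

Things in the scene. Friction and masses are not known exactly. Their poses are not given: they have to be found in the camera images.
- holder: Blue base plate 200 (x) x 230 (y) x 12 mm, fixed to the bench, with two aluminium U saddles, a hinge at the back and a yellow keeper at the front left. Origin: centre of the plate's underside. x runs from the crossbar's closed place toward the hinge, y along the hinge pin toward the keeper, z up.
- cradle (a point): Where the pipe's centre belongs: holder x = 0, y = 0, z = 47 mm; axes as the holder's, pipe along y. The saddles stand at y = +-48 mm, each 20 mm long in y and 42 mm wide inside (x), floor at z = 30 mm, flared walls up to z = 53 mm; 76 mm free between them for fingers.
- pipe_stub: Red primed pipe offcut, 34 mm diameter, 140 mm long, 0.26 kg, lying on the bench. Origin: midway along it, on its underside (17 mm below its axis). Its y axis runs along the pipe. Either end may point to the keeper.
- bail_grip (a point): Middle of the bail's crossbar: grip here. The bail is a U of 10 mm bar, arms 100 mm apart, 135 mm from pin to crossbar (parallel to the pin), whose round red grip, 13 mm thick, 60 mm long, can turn in the fingers. At sleeve 0 it lies at holder y = -11 mm. Closed: holder x = -65, z = 74 mm, 34 mm free to the saddles. Open: x = +94, z = 207 mm (travel above it).
- bail_tip (a point): End of the crossbar on the keeper side, 80 mm from bail_grip along holder +y. Once latched, the last 17 mm of it are under the keeper's lip.
- bail (a joint): Bail angle about the pin (rad): 0 = open, 10 degrees back beyond upright, where a spring holds it; grows as it is pulled over toward holder -x and down; 1.75 = level, at its stop, 5 mm over the pipe. The spring pushes it open: 1 N at the crossbar when open, 6 N at the stop; let go unlatched, it flies open. Latched it rests up to 5 mm higher, under the lip, at about 1.71.
- sleeve (a joint): Slide of the whole bail along its hinge pin toward the keeper (holder +y), in m: 0 to 0.022 = fully across, at its stop. Stiff (1.5 N) and has no spring. The bail can go under the keeper only while it is held at or near its level stop; slide it across only then.
- keeper (a point): Middle of the underside of the yellow keeper's lip: holder x = -65, y = 89, z = 84 mm. The lip reaches from y = 74 to 104 mm, is 30 mm wide in x, 9 mm thick; its post stands at y = 99 to 109 mm, up to z = 95 mm.
- flux_tin: Bystander: blue round tin, 77 mm diameter, 39 mm high; origin under its centre. Leave it alone.
- tape_measure: Bystander: yellow tape measure, 68x72x34 mm; origin under its centre. Leave it alone.
- hinge (a point): Middle of the hinge pin, parallel to y, at holder x = +70 mm, y = 0, z = 74 mm, between two ears at y = +-88 mm, 87 mm high.
There are look-alikes about, which are no part of the job. There is more than one size of the pipe_stub; the one meant has the size given above.

How it is judged:
On the way, in this order (a step that is already met when the one before it is completed fails the run):
1. the pipe lies in both saddles, the bail still open (distance between cradle and pipe_stub below 0.03 m and z of pipe_stub in the frame of cradle below -0.012 m and angle between the y axis of pipe_stub and the y axis of holder, either way round below 0.15 rad and value of joint bail below 0.8 rad), for 0.2 s.
2. the bail is pulled down over the pipe against its spring (value of joint bail above 1.66 rad), for 0.1 s.
At the end, for the whole second after the job is handed in: The bail is let go and stays down, its joint above 1.66 rad, slid across by more than 14 mm so that its end is under the keeper; the pipe lies at rest on the floor of both saddles, along them within 0.12 rad and centred within 8 mm across and 22 mm along (value of joint bail above 1.66 rad and value of joint sleeve above 0.014 m and x of pipe_stub in the frame of cradle between -0.008 and 0.008 m and y of pipe_stub in the frame of cradle between -0.022 and 0.022 m and z of pipe_stub in the frame of cradle between -0.022 and -0.012 m and angle between the y axis of pipe_stub and the y axis of holder, either way round below 0.12 rad and linear speed of pipe_stub below 0.02 m/s); the robot touches nothing.
It fails at once if the blue tin or the tape measure is moved by more than 20 mm (distance of any of flux_tin, tape_measure from where it was at the start of the episode above 0.02 m).
It also fails if it takes over 58 s, if anything falls off the work surface, if the arm or the gripper's body presses on something with over 40 N, if the wrist force passes 120 N, or if a joint passes its speed limit or range.

### The arm

A 6-joint arm with a two-finger parallel gripper is mounted at the origin on a cart in front of the work surface, level with it; the furniture and walls round the work are solid. World frame = base frame: x ahead of the robot, y to its left, z up, the work surface at z = 0. Lengths are in m, angles in rad, forces in N, time in s.
With the tool pointing down it reaches from about 0.4 to 0.825 m from the base axis. Payload 7 kg.
Tool frame: the origin (TCP) lies midway between the tips of the shut fingers; the grasp point (between the pads) lies 19 mm behind it; z points along the fingers, y is the line along which they close (so a half turn about z gives the same grasp; the last joint's range is limited). The gripper opens to 85 mm and grips with 20 to 120 N. Pads are 22 mm wide; open, the fingers measure 114 mm over their backs; the gripper's body (76 mm by 85 mm) begins 54 mm behind the grasp point. The pads swing forward as they close: fully open they stand 13 mm farther back than shut.
Start: joints at [0.288, 0.359, 0.012, 0, -1.224, -0.288], TCP at [0.675, -0, 0.231] pointing down, gripper open.
Joint ranges: [-3.07, 3.07], [-1.43, 2.12], [-1.02, 1.25], [-3.03, 1.67], [-3.05, -0], [-3.03, 3.03]. Speed limits (rad/s): [2.39, 2.39, 3.01, 3.14, 3.14, 3.14].

### API

Orientations are given as a unit quaternion [w, x, y, z].
In Python, from bench import robot, eyes gives the robot as it stands.
- The arm moves only by the shell command python3 -m jog 'ROWS'. ROWS is JSON, a list of rows, each an object with "dp": the shift along the tool's x, y, z as a fraction of full scale, a list of three; "rot": the turn, a rotation vector about the tool's x, y, z as a fraction of full scale, a list of three; "jaw": the opening, from 0 (shut) to 1 (fully open). In form: [{"dp": [dx, dy, dz], "rot": [rx, ry, rz], "jaw": jaw}, ...]. A call has 1 to 20 rows; each row shifts and turns the commanded pose from where the row before left it, along the tool's axes as they then stand; what a row does not reach is not made up. Full scale, the value 1, is 0.06 m for a shift and 0.12 rad for a turn. A row lasts 1/8 s, in which the tool goes at most 62.5 mm and 10.7 degrees, less where a joint would pass 70% of its speed; a pose out of reach is approached as far as the arm can. A call with a number of a shift or a turn outside -1 to 1 is refused whole. A call with a gripper value outside its range is refused whole. The fingers move at their own pace and stop on an object; the grip force is fixed at half the most. Time passes only in rows, so rows that do not move let the fingers close. It gives the time, the measured TCP pose, the force, the opening and the grip force at its end, in the units of the state.
- robot.get_obs(): the state, without advancing time (a new reading comes with each control period).
- eyes.capture(name): name is "scene" or "side" or "wrist"; returns the picture (420x560x3 uint8, red, green, blue); there is no depth.
- eyes.calibration(name): a dict with "camera_matrix" (3x3 intrinsics, pixels), "R" (3x3) and "t" (3): a world point X has camera coordinates R X + t; the wrist camera has in their place "mount" (4x4, takes a point from camera to tool coordinates, whose origin is the TCP and whose axes are the flange's). Camera axes: x right, y down, z forward; pixel columns grow to the right and rows downward; lengths in m; the calibration is good to about 2 mm. A picture is of the moment at which its call begins: read the wrist's pose just before it. calibration takes no time and is no camera call.
- robot.close_job(): hands the job in; it is judged then, once.
The state is a dict: "t": time; "q": joint angles; "qd": joint speeds; "joint_efforts": joint torques, N m; "tool_pos": TCP position; "orientation": TCP orientation; "wrist_force": force on the tool from outside, world axes, zero at the start; "torque": the same for the moment, N m; "finger_gap": opening from 0.0 (shut) to 1.0 (fully open); "gripper_force": force on a finger pad.
Only numpy, scipy, OpenCV 4.12 (cv2) and the standard library are available. Lean on these libraries where they do the work, as an engineer would, in place of code of your own. Each camera call takes 0.05 s, during which the arm holds its last target. There are 200 camera calls.

## Working session

There is one attempt and no reset: what is moved stays moved. The work goes in short steps, Python scripts to look and compute and a shell command to move; the robot and the scene stay as the last step left them, time stands still between calls to the robot, and variables do not carry over. Pictures are saved under pics/ and viewed, at most 10 in all, crops included, and the job is handed in when it is done.

```bash
mkdir -p pics; python3 - <<'E'
from bench import robot, eyes
import cv2,numpy as np
o=robot.get_obs(); print({k:np.round(v,3).tolist() for k,v in o.items()})
for n in ("scene","side","wrist"):
    im=eyes.capture(n); cv2.imwrite(f"pics/{n}0.png",im[:,:,::-1]); c=eyes.calibration(n); print(n,{k:np.round(v,4).tolist() for k,v in c.items()})
a=[cv2.imread(f"pics/{n}0.png") for n in("scene","side")]
E
```

```text
{'t': 0.0, 'q': [0.288, 0.359, 0.011, -0.0, -1.224, -0.288], 'qd': [0.001, -0.001, 0.0, -0.0, 0.001, -0.001], 'joint_efforts': [0.0, -58.332, 29.342, 6.937, -0.006, -0.0], 'tool_pos': [0.675, -0.0, 0.23], 'orientation': [-0.001, -0.707, 0.707, 0.001], 'wrist_force': [0.288, 0.657, -0.403], 'torque': [-0.017, 0.034, -0.009], 'gripper_force': 0.0, 'finger_gap': 0.994}
scene {'camera_matrix': [[458.4155, 0.0, 280.3015], [0.0, 458.4155, 210.0625], [0.0, 0.0, 1.0]], 'R': [[0.8185, -0.5743, 0.0157], [-0.3622, -0.537, -0.7619], [0.446, 0.6179, -0.6475]], 't': [-0.426, 0.2823, 0.9862]}
side {'camera_matrix': [[488.0663, 0.0, 276.8902], [0.0, 488.0663, 211.9992], [0.0, 0.0, 1.0]], 'R': [[-0.2696, 0.9629, -0.009], [0.8463, 0.2324, -0.4794], [-0.4595, -0.1369, -0.8776]], 't': [0.158, -0.3465, 1.5316]}
wrist {'camera_matrix': [[378.3757, 0.0, 286.2243], [0.0, 378.3757, 214.1216], [0.0, 0.0, 1.0]], 'mount': [[0.0, -0.945, -0.327, 0.0842], [1.0, 0.0003, -0.0006, -0.0006], [0.0007, -0.327, 0.945, -0.1421], [0.0, 0.0, 0.0, 1.0]]}
```

View pics/scene0.png

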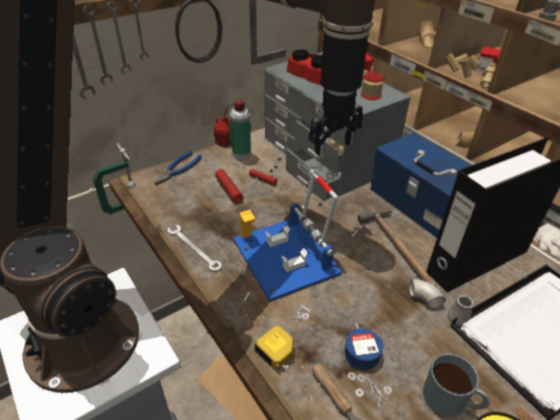

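View pics/side0.png

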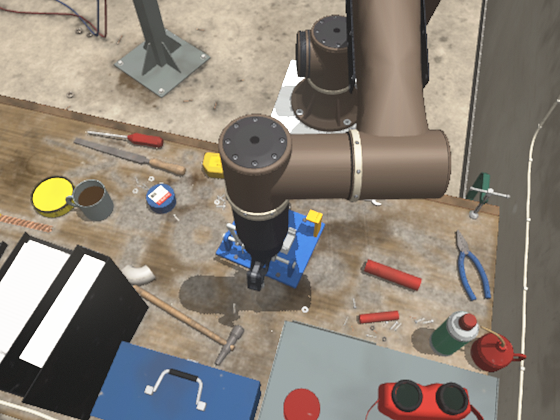

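Scene picture: candidates for the pipe are the larger red stub at scene (229,186) / side (392,275), and the smaller one at scene (263,177) / side (378,317). Other red items are the bail grip at (322,184), the red can at (222,130) and the red screwdriver at side (145,140). I take the larger stub and check its size. The holder plate is at scene (288,257), with its keeper at (247,220) and the open bail at (322,184).

```bash
cat > h.py <<'E'
from bench import robot, eyes
import cv2,numpy as np
from scipy.spatial.transform import Rotation as R
def cam(n,o=None):
    c=eyes.calibration(n);K=np.array(c["camera_matrix"])
    if n!="wrist": Rm=np.array(c["R"]);t=np.array(c["t"]);return K,Rm,t
    M=np.array(c["mount"]);o=o or robot.get_obs();T=np.eye(4);T[:3,:3]=R.from_quat(np.roll(o["orientation"],-1)).as_matrix();T[:3,3]=o["tool_pos"]
    W=np.linalg.inv(T@M);return K,W[:3,:3],W[:3,3]
def plane(px,z,C):
    K,Rm,t=C;px=np.atleast_2d(px).astype(float)
    d=np.c_[px,np.ones(len(px))]@np.linalg.inv(K).T@Rm;c=-Rm.T@t
    return c+d*((z-c[2])/d[:,2])[:,None]
def proj(X,C):
    K,Rm,t=C;p=(np.atleast_2d(X)@Rm.T+t)@K.T;return p[:,:2]/p[:,2:]
def tri(pxs,Cs):
    A=[];b=[]
    for p,(K,Rm,t) in zip(pxs,Cs):
        d=Rm.T@np.linalg.inv(K)@[*p,1];d/=np.linalg.norm(d);P=np.eye(3)-np.outer(d,d);A.append(P);b.append(P@(-Rm.T@t))
    return np.linalg.solve(sum(A),sum(b))
def mask(im,h0,h1,s=120,v=50):
    H=cv2.cvtColor(im,cv2.COLOR_BGR2HSV)
    if h0>h1: return cv2.inRange(H,(h0,s,v),(180,255,255))|cv2.inRange(H,(0,s,v),(h1,255,255))
    return cv2.inRange(H,(h0,s,v),(h1,255,255))
def blob(m,seed=None,amin=60):
    n,l,st,ce=cv2.connectedComponentsWithStats(m)
    i=min((i for i in range(1,n) if st[i,4]>amin),key=lambda i:np.hypot(*(ce[i]-seed)))
    return (l==i).astype(np.uint8)*255,ce[i],st[i]
E
python3 - <<'E'
from h import *
ims={n:cv2.imread(f"pics/{n}0.png") for n in("scene","side","wrist")}
for n,seeds in (("scene",[(229,186),(263,177)]),("side",[(392,275),(378,317)])):
    C=cam(n)
    for s in seeds:
        m,ce,st=blob(mask(ims[n],172,8,130,40),s)
        p=plane(np.argwhere(m)[:,::-1],0.02,C)[:,:2]
        (c,wh,a)=cv2.minAreaRect((p*1000).astype(np.float32))
        v=cv2.PCACompute(p,None)[1][0]
        print(n,s,np.round(ce),np.round(c),np.round(wh),np.round(v,3))
    s=(288,257) if n=="scene" else (270,245)
    m,ce,st=blob(mask(ims[n],100,125,120,40),s)
    p=plane(np.argwhere(m)[:,::-1],0.012,C)[:,:2]
    print("plate",np.round(ce),st,cv2.minAreaRect((p*1000).astype(np.float32)))
    m,ce,st=blob(mask(ims[n],20,34,140,80),(247,220) if n=="scene" else (314,220)); print("keeper",ce,st)
    print("corners",n,[np.round(x) for x in proj(cv2.boxPoints(cv2.minAreaRect((p*1000).astype(np.float32)))@np.eye(2,3)/1000+[0,0,.012],C)])
E
python3 -c "
import cv2
a=cv2.imread('pics/scene0.png')[130:310,180:370];b=cv2.imread('pics/side0.png')[190:350,200:440]
a=cv2.resize(a,(400,379));b=cv2.resize(b,(400,267));import numpy as np
b=cv2.copyMakeBorder(b,0,112,0,0,0);cv2.imwrite('pics/c.png',np.hstack([a,b]))"
```

```text
scene (229, 186) [229. 186.] [526. 283.] [176.  34.] [0.148 0.989]
scene (263, 177) [263. 177.] [638. 262.] [ 32. 106.] [-0.312  0.95 ]
plate [286. 258.] [ 234  204  107   96 4408] ((520.3369140625, -18.188339233398438), (287.7873840332031, 222.8910675048828), 81.23314666748047)
keeper [246.86486486 215.63063063] [240 210  15  12 111]
corners scene [array([269., 300.]), array([350., 270.]), array([296., 203.]), array([225., 225.])]
side (392, 275) [393. 275.] [528. 286.] [141.  33.] [0.12  0.993]
side (378, 317) [379. 317.] [645. 273.] [21. 95.] [-0.37   0.929]
plate [295. 251.] [ 266  210   59   78 1778] ((518.2850341796875, 22.970008850097656), (105.15789794921875, 198.47601318359375), 81.06233978271484)
keeper [314.88461538 219.74519231] [306 210  17  27 208]
corners side [array([289., 210.]), array([258., 271.]), array([296., 288.]), array([325., 224.])]
```

View pics/c.png

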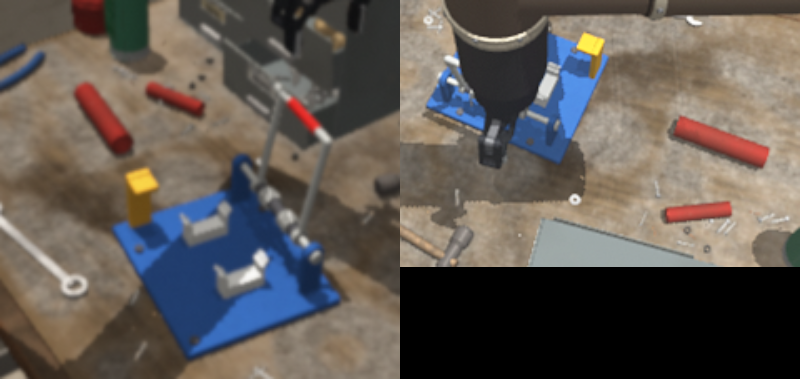

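```bash
python3 - <<'E'
from h import *
L=np.array([[-.1,.115],[-.1,-.115],[.1,-.115],[-.1,.115],[.1,.115],[.1,-.115]])
a=plane([(234.6,238.8),(270.2,298.6),(341.5,271)],.012,cam("scene"))[:,:2];b=plane([(323,223),(297,287),(215,251)],.012,cam("side"))[:,:2]
W=np.r_[a,b];print(W.round(3))
l=L-L.mean(0);w=W-W.mean(0);th=np.arctan2((l[:,0]*w[:,1]-l[:,1]*w[:,0]).sum(),(l*w).sum())
c,s=np.cos(th),np.sin(th);Rm=np.array([[c,-s],[s,c]]);t=W.mean(0)-Rm@L.mean(0);print("th",th,"t",t,"res",(L@Rm.T+t-W).round(3).tolist())
for n in("scene",):
    im=cv2.imread("pics/scene0.png");m,ce,st=blob(mask(im,172,8,130,60),(322,184),20);print(ce,st)
    g=lambda p:np.r_[Rm@p[:2]+t,p[2]]
    print("pred grip open",proj(g(np.array([.094,-.011,.207])),cam(n)),"keeper top pred",proj(g(np.array([-.065,.089,.095])),cam(n)))
p=np.array([.528,.285]);o=robot.get_obs();print("pipe ang vs world y",np.arctan2(-.13,.99),"holder th",th)
E
```

```text
[[ 0.427  0.078]
 [ 0.393 -0.14 ]
 [ 0.587 -0.169]
 [ 0.428  0.085]
 [ 0.622  0.063]
 [ 0.583 -0.169]]
th -0.14533947125620764 t [ 0.50673897 -0.04198427] res [[-0.003, 0.008], [-0.002, -0.001], [0.002, -0.002], [-0.004, 0.002], [0.001, -0.005], [0.006, -0.002]]
[323.64485981 184.28037383] [316 176  16  17 107]
pred grip open [[324.93646335 186.09226028]] keeper top pred [[247.2571182  216.06285795]]
pipe ang vs world y -0.13056609479962775 holder th -0.14533947125620764
```

View pics/wrist0.png

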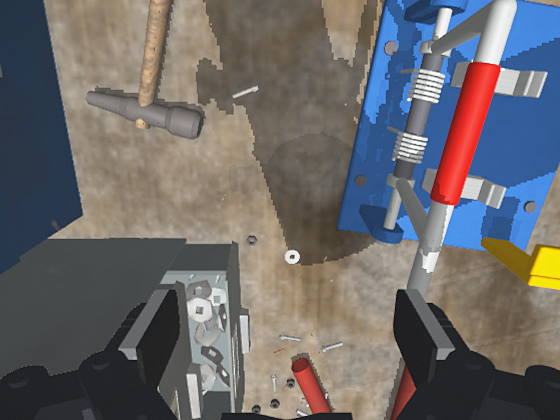

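Crop: the larger stub measures about 140x33 mm, so it is the one; the smaller is about 95x21. Wrist picture: plate corner (+x,+y) at (342,229), rear plate edge up to (388,0), red grip at about (470,134), and the keeper at (530,262).

```bash
python3 - <<'E'
from h import *
C=cam("wrist");im=cv2.imread("pics/wrist0.png")
m,ce,st=blob(mask(im,100,125,140,50),(450,120));pts=np.argwhere(m)[:,::-1]
# rear edge: leftmost blue pixel per row; end edge: lowest blue pixel per column
e1=np.array([(pts[pts[:,1]==r,0].min(),r) for r in range(40,200,5)]);e2=np.array([(c,pts[pts[:,0]==c,1].max()) for c in range(350,480,5) if not 370<c<408])
for e in(e1,e2):
    w=plane(e,.012,C)[:,:2].astype(np.float32);f=cv2.fitLine(w,cv2.DIST_HUBER,0,.01,.01).ravel();print(f.round(4),np.degrees(np.arctan2(f[1],f[0])))
print(plane([(342,229)],.012,C))
g,ceg,_=blob(mask(im,172,8,150,80),(470,134),500);q=np.argwhere(g)[:,::-1];w=plane(q,.207,C)[:,:2];print("grip",ceg,w.mean(0),cv2.PCACompute(w,None)[1][0],cv2.minAreaRect((w*1000).astype(np.float32)))
E
```

```text
Traceback (most recent call last):
ValueError: zero-size array to reduction operation maximum which has no identity
```

```bash
python3 -m jog '[{"dp":[-0.8,0,0],"rot":[0,0,0.5],"jaw":1},{"dp":[-1,0.2,0],"rot":[0,0,0.6],"jaw":1},{"dp":[-1,0.5,0],"rot":[0,0,0],"jaw":1},{"dp":[-1,0.8,0.3],"rot":[0,0,0],"jaw":1},{"dp":[-1,0.5,0.5],"rot":[0,0,0],"jaw":1},{"dp":[0,0,0],"rot":[0,0,0],"jaw":1},{"dp":[0,0,0],"rot":[0,0,0],"jaw":1}]'; python3 - <<'E'
from h import *
o=robot.get_obs();C=cam("wrist",o);im=eyes.capture("wrist")[:,:,::-1].copy();cv2.imwrite("pics/w1.png",im)
for n in("side",):
    s=eyes.capture(n)[:,:,::-1].copy();cv2.imwrite("pics/s1.png",s)
m=mask(im,172,8,130,40);n,l,st,ce=cv2.connectedComponentsWithStats(m)
for i in range(1,n):
    if st[i,4]>1500:
        p=plane(np.argwhere(l==i)[:,::-1],.02,C)[:,:2];print(ce[i],st[i],cv2.minAreaRect((p*1000).astype(np.float32)),cv2.PCACompute(p,None)[1][0])
print(o["tool_pos"],o["orientation"])
E
```

```text
t: 1.02
tool_pos: [0.5962, 0.2739, 0.1914]
orientation: [-0.0, -0.659, 0.752, -0.0]
wrist_force: [0.3, 0.0, 0.1]
finger_gap: 0.995
gripper_force: 0.0
[367.74472441 183.32503937] [ 345  104   49  166 6350] ((528.4815673828125, 287.4090576171875), (146.58145141601562, 33.39793395996094), 83.07564544677734) [0.11861137 0.99294075]
[233.59948033 186.47958426] [ 195  135   77  103 2694] ((640.3793334960938, 269.925048828125), (21.940692901611328, 94.23885345458984), 21.531187057495117) [-0.3648939   0.93104911]
[0.59615974 0.27387613 0.1913779 ] [-3.26195883e-04 -6.59329489e-01  7.51854041e-01 -1.40011323e-04]
```

View pics/w1.png

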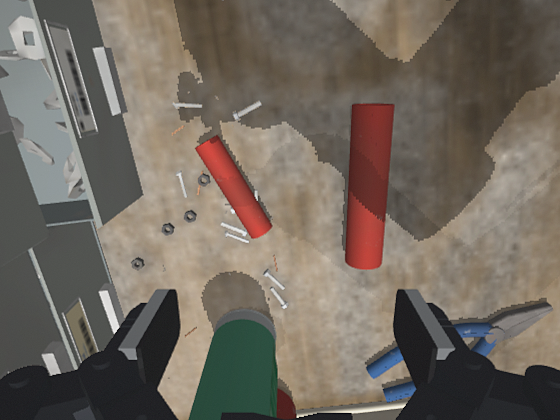

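Wrist view: big red stub at (368,183), clearly the large one; the small one is at (234,186). I go down over the big one.

```bash
python3 -m jog '[{"dp":[-0.05,0.6,0.2],"rot":[0,0,-0.1],"jaw":1},{"dp":[0,0.545,0.8],"rot":[0,0,0],"jaw":1},{"dp":[0,0,0.9],"rot":[0,0,0],"jaw":1},{"dp":[0,0,0.7],"rot":[0,0,0],"jaw":1},{"dp":[0,0,0.4],"rot":[0,0,0],"jaw":1},{"dp":[0,0,0.12],"rot":[0,0,0],"jaw":1},{"dp":[0,0,0],"rot":[0,0,0],"jaw":0.2},{"dp":[0,0,0],"rot":[0,0,0],"jaw":0.2},{"dp":[0,0,0],"rot":[0,0,0],"jaw":0.2},{"dp":[0,0,0],"rot":[0,0,0],"jaw":0.2},{"dp":[0,0,0],"rot":[0,0,0],"jaw":0.2}]'; python3 - <<'E'
from h import *
C=cam("wrist",dict(tool_pos=[0.675,0,.2305],orientation=[-.001,-.707,.707,.001]));im=cv2.imread("pics/wrist0.png")
m,ce,st=blob(mask(im,100,125,120,40),(450,120));print(ce,st);pts=np.argwhere(m)[:,::-1]
e1=np.array([(pts[pts[:,1]==r,0].min(),r) for r in range(40,200,5)])
e2=np.array([(c,pts[pts[:,0]==c,1].max()) for c in range(350,480,5) if not 365<c<445 and (pts[:,0]==c).any()])
for e in(e1,e2):
    w=plane(e,.012,C)[:,:2].astype(np.float32);f=cv2.fitLine(w,cv2.DIST_HUBER,0,.01,.01).ravel();print(f.round(4),len(e))
print(plane([(342,229)],.012,C))
g,ceg,_=blob(mask(im,172,8,150,80),(470,134),500);q=np.argwhere(g)[:,::-1];w=plane(q,.207,C)[:,:2];print("grip",ceg,w.mean(0),cv2.PCACompute(w,None)[1][0],cv2.minAreaRect((w*1000).astype(np.float32)))
E
```

```text
t: 2.5
tool_pos: [0.5291, 0.286, 0.0058]
orientation: [0.001, -0.664, 0.748, -0.0]
wrist_force: [-1.1, -0.7, 6.8]
finger_gap: 0.385
gripper_force: 61.0
[440.99386503 117.84662577] [ 412   35   68  179 2934]
[ 0.1613  0.9869  0.539  -0.056 ] 32
[ 0.1674  0.9859  0.5177 -0.0776] 7
[[0.61812126 0.0568271  0.012     ]]
grip [464.52263559 131.40968176] [ 0.59884087 -0.06391182] [0.1541048  0.98805451] ((599.1074829101562, -62.11668395996094), (60.670654296875, 13.765819549560547), 81.06741333007812)
```

```bash
python3 -m jog '[{"dp":[0,0,-0.5],"rot":[0,0,0],"jaw":0.2},{"dp":[0,0,-0.9],"rot":[0,0,0],"jaw":0.2},{"dp":[0,0,-1],"rot":[0,0,0.25],"jaw":0.2},{"dp":[0.5,0,-0.8],"rot":[0,0,0],"jaw":0.2},{"dp":[0.9,-0.1,0],"rot":[0,0,0],"jaw":0.2},{"dp":[1,-0.1,0],"rot":[0,0,0],"jaw":0.2},{"dp":[1,-0.1,0],"rot":[0,0,0],"jaw":0.2},{"dp":[0.7,0,0],"rot":[0,0,0],"jaw":0.2},{"dp":[0.3,0,0],"rot":[0,0,0],"jaw":0.2},{"dp":[0,0,0],"rot":[0,0,0],"jaw":0.2},{"dp":[0,0,0],"rot":[0,0,0],"jaw":0.2}]'; python3 - <<'E'
from h import *
o=robot.get_obs();C=cam("wrist",o);im=eyes.capture("wrist")[:,:,::-1].copy();cv2.imwrite("pics/w2.png",im)
s=eyes.capture("scene")[:,:,::-1].copy();cv2.imwrite("pics/sc2.png",s)
th=-.15;Rz=np.array([[np.cos(th),-np.sin(th)],[np.sin(th),np.cos(th)]])
for nm,p in dict(c1=[.1,-.115,.012],c2=[-.1,-.115,.012],c3=[-.1,.115,.012],c4=[.1,.115,.012],s1=[-.021,-.058,.053],s2=[.021,-.058,.053],grip=[.094,-.011,.207],pin=[.07,-.1,.074],keep=[-.065,.074,.093]).items():
    p=np.array(p);print(nm,proj(np.r_[Rz@p[:2]+[.506,-.040],p[2]],C).round().ravel())
E
```

```text
t: 3.88
tool_pos: [0.5071, 0.0223, 0.1964]
orientation: [0.0, -0.652, 0.758, -0.0]
wrist_force: [-1.0, 0.5, -2.4]
finger_gap: 0.386
gripper_force: 60.3
c1 [140. -50.]
c2 [412. -50.]
c3 [385. 239.]
c4 [171. 239.]
s1 [306.  28.]
s2 [245.  28.]
grip [-14. 118.]
pin [156. -55.]
keep [369. 230.]
```

View pics/w2.png

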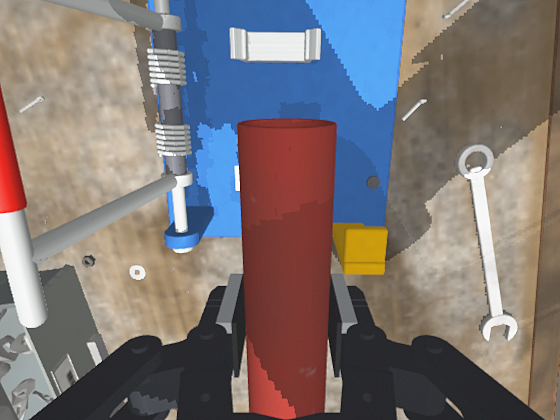

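Wrist view: −y saddle centred at (276,45), keeper at (365,250), right plate edge from (386,225) to (404,0). All agree with the predicted pose (0.506, −0.040, −0.15 rad). The pipe lies along the tool x axis.

```bash
python3 -m jog '[{"dp":[0.6,-0.07,0],"rot":[0,0,0],"jaw":0.2},{"dp":[0.43,-0.07,0.2],"rot":[0,0,0],"jaw":0.2},{"dp":[0,0,0.8],"rot":[0,0,0],"jaw":0.2},{"dp":[0,0,0.8],"rot":[0,0,0],"jaw":0.2},{"dp":[0,0,0.25],"rot":[0,0,0],"jaw":0.2},{"dp":[0,0,0],"rot":[0,0,0],"jaw":0.2},{"dp":[0,0,0],"rot":[0,0,0],"jaw":0.2}]'; python3 - <<'E'
from h import *
o=robot.get_obs();C=cam("wrist",o);w=eyes.capture("wrist")[:,:,::-1].copy()
s=eyes.capture("scene")[:,:,::-1].copy()
cv2.imwrite("pics/w3.png",np.hstack([cv2.resize(w,(400,300)),cv2.resize(s[150:330,200:400],(400,360))[:300]]))
E
```

```text
t: 4.85
tool_pos: [0.5074, -0.0401, 0.075]
orientation: [0.001, -0.653, 0.758, -0.001]
wrist_force: [0.3, 0.8, -1.5]
finger_gap: 0.383
gripper_force: 60.2
```

View pics/w3.png

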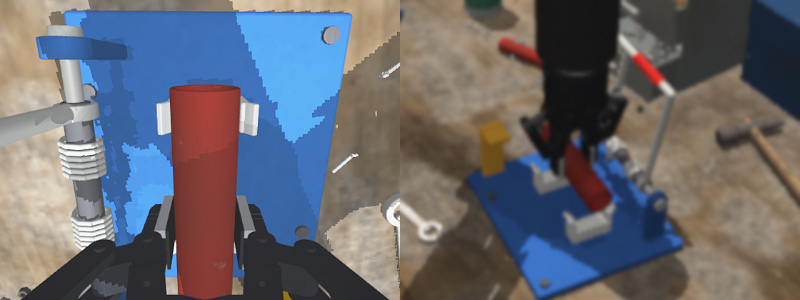

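Wrist view: saddle spans 157–257 (centre 207), pipe 170–238 (centre 204), so the pipe is about 2 mm off. I correct by +0.03 in tool y and lower it.

```bash
python3 -m jog '[{"dp":[0,0.03,0.2],"rot":[0,0,0],"jaw":0.2},{"dp":[0,0,0.25],"rot":[0,0,0],"jaw":0.2},{"dp":[0,0,0.15],"rot":[0,0,0],"jaw":0.2},{"dp":[0,0,0.04],"rot":[0,0,0],"jaw":0.2},{"dp":[0,0,0],"rot":[0,0,0],"jaw":0.2},{"dp":[0,0,0],"rot":[0,0,0],"jaw":0.2}]'
```

```text
t: 5.7
tool_pos: [0.5033, -0.0407, 0.0356]
orientation: [-0.001, -0.652, 0.758, 0.0]
wrist_force: [-8.4, 2.2, 18.0]
finger_gap: 0.382
gripper_force: 63.3
```

```bash
python3 -m jog '[{"dp":[0,0,0],"rot":[0,0,0],"jaw":0.7},{"dp":[0,0,0],"rot":[0,0,0],"jaw":0.7},{"dp":[0,0,0],"rot":[0,0,0],"jaw":0.7},{"dp":[0,0,-0.2],"rot":[0,0,0],"jaw":0.7},{"dp":[0,0,-0.6],"rot":[0,0,0],"jaw":0.7},{"dp":[0,0,-1],"rot":[0,0,0],"jaw":0.7},{"dp":[0,0,-1],"rot":[0,0,0],"jaw":0.7},{"dp":[0,0,-1],"rot":[0,0,0],"jaw":0.7},{"dp":[0,0,-0.8],"rot":[0,0,0],"jaw":0.7},{"dp":[0,0,0],"rot":[0,0,0],"jaw":0.7},{"dp":[0,0,0],"rot":[0,0,0],"jaw":0.7}]'; python3 - <<'E'
from h import *
o=robot.get_obs();C=cam("wrist",o);w=eyes.capture("wrist")[:,:,::-1].copy()
s=eyes.capture("scene")[:,:,::-1].copy()
cv2.imwrite("pics/w4.png",np.hstack([cv2.resize(w,(400,300)),cv2.resize(s[150:330,200:400],(400,360))[:300]]))
th=-.15;Rz=np.array([[np.cos(th),-np.sin(th)],[np.sin(th),np.cos(th)]]);cr=np.array([.506,-.04])
n,l,st,ce=cv2.connectedComponentsWithStats(mask(w,172,8,130,40))
for i in range(1,n):
    if st[i,4]>800:
        for z in(.05,.207):
            p=plane(np.argwhere(l==i)[:,::-1],z,C)[:,:2];c=cv2.minAreaRect((p*1000).astype(np.float32));v=cv2.PCACompute(p,None)[1][0]
            print(z,ce[i].round(),np.round(c[0]),np.round(c[1]),v.round(3),"in holder",(Rz.T@(np.array(c[0])/1000-cr)).round(4))
E
```

```text
t: 7.08
tool_pos: [0.5036, -0.0404, 0.311]
orientation: [0.0, -0.652, 0.758, 0.0]
wrist_force: [-0.5, 0.3, -1.4]
finger_gap: 0.699
gripper_force: 0.0
0.05 [286. 160.] [504. -40.] [144.  32.] [0.15  0.989] in holder [-0.0017 -0.0004]
0.207 [286. 160.] [499. -73.] [88. 20.] [0.15  0.989] in holder [-0.0017 -0.0334]
0.05 [144. 202.] [667. -22.] [99. 22.] [0.161 0.987] in holder [0.1566 0.0418]
0.207 [144. 202.] [599. -62.] [61. 14.] [0.161 0.987] in holder [ 0.0949 -0.0076]
0.05 [225. 382.] [629. 238.] [24. 99.] [-0.338  0.941] in holder [0.0804 0.293 ]
0.207 [225. 382.] [576.  97.] [14. 60.] [-0.338  0.941] in holder [0.0484 0.1458]
```

View pics/w4.png

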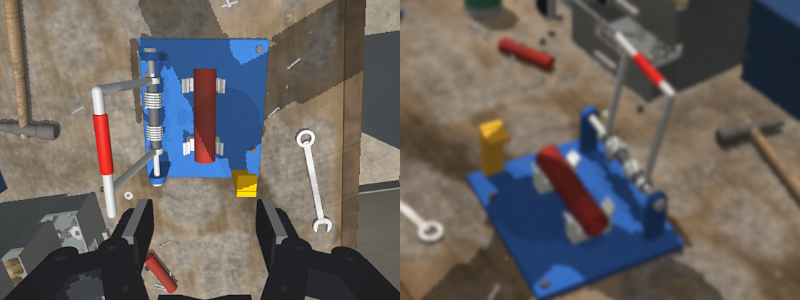

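Picture: the pipe lies in both saddles, holder offset (−2, 0) mm and parallel. The bail grip is at wrist (144,202), world (0.599, −0.062, 0.207).

```bash
python3 -m jog '[{"dp":[0.12,-0.5,0],"rot":[0,0,0],"jaw":1},{"dp":[0,-0.7,0],"rot":[0,0,0],"jaw":1},{"dp":[0,-0.43,0.2],"rot":[0,0,0],"jaw":1},{"dp":[0,0,0.7],"rot":[0,0,0],"jaw":1},{"dp":[0,0,0.7],"rot":[0,0,0],"jaw":1},{"dp":[0,0,0.4],"rot":[0,0,0],"jaw":1},{"dp":[0,0,0.05],"rot":[0,0,0],"jaw":1},{"dp":[0,0,0],"rot":[0,0,0],"jaw":0},{"dp":[0,0,0],"rot":[0,0,0],"jaw":0},{"dp":[0,0,0],"rot":[0,0,0],"jaw":0},{"dp":[0,0,0],"rot":[0,0,0],"jaw":0},{"dp":[0,0,0],"rot":[0,0,0],"jaw":0},{"dp":[0,0,0],"rot":[0,0,0],"jaw":0},{"dp":[0,0,0],"rot":[0,0,0],"jaw":0}]'
```

```text
t: 8.93
tool_pos: [0.5996, -0.0622, 0.1886]
orientation: [0.0, -0.652, 0.758, -0.0]
wrist_force: [-3.9, 0.4, 6.1]
finger_gap: 0.131
gripper_force: 58.5
```

```bash
python3 -m jog '[{"dp":[0,0.245,-0.02],"rot":[0,0,0],"jaw":0},{"dp":[0,0.245,-0.012],"rot":[0,0,0],"jaw":0},{"dp":[0,0.242,0.025],"rot":[0,0,0],"jaw":0},{"dp":[0,0.242,0.05],"rot":[0,0,0],"jaw":0},{"dp":[0,0.23,0.075],"rot":[0,0,0],"jaw":0},{"dp":[0,0.227,0.103],"rot":[0,0,0],"jaw":0},{"dp":[0,0.21,0.125],"rot":[0,0,0],"jaw":0},{"dp":[0,0.198,0.147],"rot":[0,0,0],"jaw":0},{"dp":[0,0,0],"rot":[0,0,0],"jaw":0}]'
```

```text
t: 10.05
tool_pos: [0.4899, -0.0453, 0.1574]
orientation: [0.0, -0.652, 0.758, 0.0]
wrist_force: [6.3, 0.6, -2.6]
finger_gap: 0.131
gripper_force: 65.3
```

```bash
python3 -m jog '[{"dp":[0,0.18,0.17],"rot":[0,0,0],"jaw":0},{"dp":[0,0.16,0.184],"rot":[0,0,0],"jaw":0},{"dp":[0,0.138,0.202],"rot":[0,0,0],"jaw":0},{"dp":[0,0.116,0.217],"rot":[0,0,0],"jaw":0},{"dp":[0,0.09,0.228],"rot":[0,0,0],"jaw":0},{"dp":[0,0.067,0.236],"rot":[0,0,0],"jaw":0},{"dp":[0,0.04,0.242],"rot":[0,0,0],"jaw":0},{"dp":[0,0.013,0.235],"rot":[0,0,0],"jaw":0},{"dp":[0,0,0],"rot":[0,0,0],"jaw":0},{"dp":[0,0,0],"rot":[0,0,0],"jaw":0}]'
```

```text
t: 11.3
tool_pos: [0.4407, -0.0389, 0.0549]
orientation: [-0.002, -0.652, 0.758, 0.001]
wrist_force: [-5.9, 2.5, 2.8]
finger_gap: 0.125
gripper_force: 74.4
```

```bash
python3 -m jog '[{"dp":[0,0,0.02],"rot":[0,0,0],"jaw":0},{"dp":[-0.08,0,0],"rot":[0,0,0],"jaw":0},{"dp":[-0.1,0,0],"rot":[0,0,0],"jaw":0},{"dp":[-0.1,0,0],"rot":[0,0,0],"jaw":0},{"dp":[-0.08,0,0],"rot":[0,0,0],"jaw":0},{"dp":[-0.03,0,0],"rot":[0,0,0],"jaw":0},{"dp":[0,0,0],"rot":[0,0,0],"jaw":0},{"dp":[0,0,0],"rot":[0,0,0],"jaw":0}]'; python3 - <<'E'
from h import *
w=eyes.capture("wrist")[:,:,::-1].copy();s=eyes.capture("scene")[:,:,::-1].copy()
cv2.imwrite("pics/w5.png",np.hstack([cv2.resize(w,(400,300)),cv2.resize(s[170:310,210:360],(400,373))[:300]]))
E
```

```text
t: 12.3
tool_pos: [0.4439, -0.0172, 0.0534]
orientation: [-0.003, -0.652, 0.759, 0.001]
wrist_force: [-0.9, -10.1, -5.0]
finger_gap: 0.127
gripper_force: 74.1
```

View pics/w5.png

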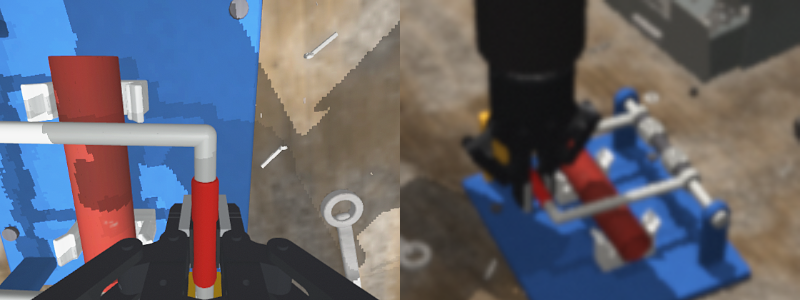

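Picture: the bail is level over the pipe, with the grip in the fingers at wrist crop (205,235). The bail has slid about 22 mm and pushes on the stop with 10 N. Releasing.

```bash
python3 -m jog '[{"dp":[0,0,0],"rot":[0,0,0],"jaw":0.3},{"dp":[0,0,0],"rot":[0,0,0],"jaw":0.5},{"dp":[0,0,0],"rot":[0,0,0],"jaw":0.5},{"dp":[0,0,0],"rot":[0,0,0],"jaw":0.5},{"dp":[0,0,-0.3],"rot":[0,0,0],"jaw":0.5},{"dp":[0,0,-0.8],"rot":[0,0,0],"jaw":0.5},{"dp":[0,0,-1],"rot":[0,0,0],"jaw":0.5},{"dp":[0,0,-1],"rot":[0,0,0],"jaw":0.5},{"dp":[0,0,-0.8],"rot":[0,0,0],"jaw":0.5},{"dp":[0,0,0],"rot":[0,0,0],"jaw":0.5},{"dp":[0,0,0],"rot":[0,0,0],"jaw":0.5}]'; python3 - <<'E'
from h import *
o=robot.get_obs();C=cam("wrist",o);w=eyes.capture("wrist")[:,:,::-1].copy();s=eyes.capture("scene")[:,:,::-1].copy()
cv2.imwrite("pics/w6.png",np.hstack([cv2.resize(w,(400,300)),cv2.resize(s[170:310,210:360],(400,373))[:300]]))
th=-.15;Rz=np.array([[np.cos(th),-np.sin(th)],[np.sin(th),np.cos(th)]]);cr=np.array([.505,-.039])
n,l,st,ce=cv2.connectedComponentsWithStats(mask(w,172,8,130,40))
for i in range(1,n):
    if st[i,4]>500:
        p=plane(np.argwhere(l==i)[:,::-1],.075,C)[:,:2];c=cv2.minAreaRect((p*1000).astype(np.float32))
        print(ce[i].round(),np.round(c[1]),"in holder",(Rz.T@(np.array(c[0])/1000-cr)).round(4))
E
```

```text
t: 13.78
tool_pos: [0.446, -0.0153, 0.2878]
orientation: [0.0, -0.652, 0.758, 0.0]
wrist_force: [0.3, -0.5, -0.8]
finger_gap: 0.5
gripper_force: 0.0
[223.  95.] [27. 31.] in holder [-0.005  -0.0588]
[227. 169.] [89. 30.] in holder [-0.005   0.0107]
[288. 172.] [61. 12.] in holder [-0.0629  0.0127]
```

View pics/w6.png

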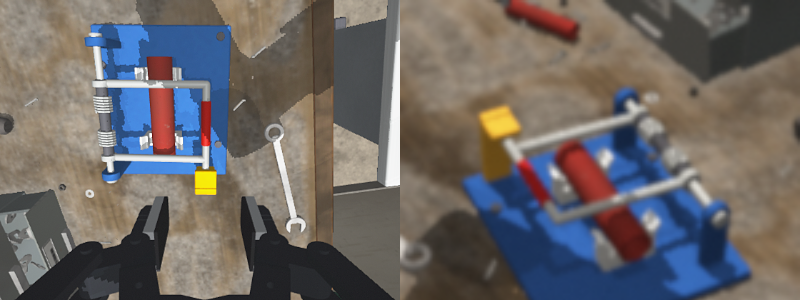

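Picture: bail down with its end under the keeper at (205,180), grip at holder (−63, +12) mm (fully slid), and the pipe in both saddles. The gripper is clear.

```bash
python3 -c "
from bench import robot
print(robot.close_job())"
```

```text
the job is handed in; nothing more can be done
None
```

The red pipe lies centred in both saddles and the bail is latched under the keeper; the gripper is clear, the tin and tape measure were never approached, and I handed the job in at about 14 s of the 58 s (no verdict was returned).

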